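# Press a clevis home on a spring-plunger fixture and hold it

## Task

Pick up the aluminium clevis and set it on the bed of the dark steel fixture, between the two low rails, solid flat end towards the brass sprung plunger; then slide it gently along the bed, pushing the plunger in, until its end face seats squarely on both hard stop pads. Finish while still holding it there with a light steady push (roughly 8 N on the pads over and above the spring): the program ends holding, without letting go or backing off. Do not ram the stop, and leave the other parts on the bench where they are.

Things in the scene. Friction and masses are not known exactly. Their poses are not given: they have to be found in the camera images.
- clevis: Workpiece: bright aluminium block 70 long (x), 40 wide (y), 44 high (z), 0.2 to 0.35 kg. Its +x end is solid, with a flat end face; its -x end is a fork: two prongs 13 wide, 25 long, with an open 14 mm slot between. Dark discs on the prongs' sides. Origin: centre of the underside, midway along. Starts upright on the bench, any of three places; grip it across its 40 mm width.
- clevis_face (a point): On the clevis: the bottom edge of its flat +x end face, on the centre line, 35 mm from the clevis's origin. Axes as the clevis.
- fixture: Dark steel fixture fixed to the bench: plate 220 long (x), 110 wide (y), 14 thick; its top is the bed. Origin: centre of its underside, on the bench. +x is the pressing direction, towards the stop. Two aluminium rails 8 high on the bed, x -100 to +40 mm, inner faces 44 mm apart: 2 mm play each side of the clevis; fingers on its sides must stay over 8 mm above the bed.
- home (a point): Point on the bed, on the channel's centre line, in the plane of the stop pads' faces: fixture x = +55 mm, y = 0, z = +14 mm. The clevis is home when clevis_face comes here. Axes as the fixture.
- stop: Hard stop at the fixture's +x end: blue block 26 long, 50 wide, 36 high above the bed, with two steel pads (10 wide, from 5 to 33 mm above the bed, centred 15 mm either side of the centre line) 3 mm proud of it. Origin: on the bed, centre line, in the plane of the pad faces (same point as home). Fixed.
- plunger (a joint): Travel (m) of the sprung plunger: brass nose 12 mm in diameter, between the pads, axis 20 mm above the bed, 12 mm proud of the pads when free. 0 = free, grows as pushed in along fixture +x, 0.012 = level with the pads. Spring 3 N to start plus 0.6 N per mm: 10 N with the clevis on the pads; it pushes back out. Total push of about 18 N is right. The red tail behind comes out further.
- blank_a: Bystander: round aluminium blank, 44 in diameter, 50 high, on end. Origin: centre of the underside. It changes places with the clevis and the step block.
- step_block: Bystander: dark steel step block 55 x 36 x 32. Origin: centre of the underside.
- bush: Bystander: brass bush, ring 38 in diameter, 30 high. Origin: centre of the underside.
- blank_b: Bystander: round aluminium blank, 44 in diameter, 50 high, on end, left of the fixture. Origin: centre of the underside.
- blank_c: Bystander: another such blank, beyond the step block's place.
- toolholder: Bystander: steel tapered tool holder, 62 in diameter, 75 high. Origin: centre of the underside.
- spanner: Bystander: spanner lying at the far side of the bench. Origin: about its middle, underneath.
Mind the look-alikes: they are no part of the job. Leave any brown or pink look-alike of the clevis alone. Of the things that look like the fixture, the largest one is meant.

How it is judged:
By the outcome, as a careful person would: the job done as asked, in the order asked, and still so for the second after the job is handed in, while the arm keeps its last pose, push and grip.
It also fails if it takes over 48 s, if anything falls off the work surface, if the arm or the gripper's body presses on something with over 40 N, if the wrist force passes 120 N, or if a joint passes its speed limit or range.

## Robot

A 6-joint arm with a two-finger parallel gripper is mounted at the origin on the work surface. World frame = base frame: x ahead of the robot, y to its left, z up, the work surface at z = 0. Lengths are in m, angles in degrees, forces in N, time in s.
With the tool pointing down it reaches from about 0.4 to 0.825 m from the base axis. Payload 7 kg.
Tool frame: the origin (TCP) lies between the finger pads; the fingertips stand 19 mm ahead of it and the grasp point (between the pads) is the TCP; x points along the fingers, y is the direction in which the jaws open and shut, and the axes are right-handed (so a half turn about x gives the same grasp; the last joint's range is limited). The gripper opens to 88 mm and grips with 3 to 60 N. Pads are 19 mm wide; open, the fingers measure 130 mm over their backs; the gripper's body (78 mm by 193 mm) begins 47 mm behind the grasp point.
Start: joints at [91.392, 20.546, 0.682, 0, -70.136, -16.507], TCP at [0.176, 0.652, 0.246] pointing down, gripper open.
Joint ranges: [-176.03, 176.03], [-82.01, 121.73], [-58.28, 71.71], [-173.87, 95.51], [-174.79, -0.11], [-173.66, 173.66]. Speed limits (degrees/s): [136.94, 136.94, 172.46, 180, 180, 180].

## Interface

Orientations are given as [roll, pitch, yaw] about the fixed x, y, z axes, in that order (R = Rz(yaw) Ry(pitch) Rx(roll)).
In Python, from plant import r gives the robot as it stands.
- The arm moves only by the tool send_rows, never from a script. Its argument "plan" is a list of rows, each a list of 2 entries, a list of its own where there are three numbers: the shift along the tool's x, y, z scaled (see below), then the turn, a rotation vector about the tool's x, y, z scaled (see below). A call has exactly 5 rows; each row is the pose to reach, as a shift and turn from the pose measured when the call began, along the tool's axes at that moment; what a row does not reach only later rows make up. The controller multiplies each number of a shift by 0.15 m and each number of a turn by pi/4 rad. A row lasts 1/10 s, in which the tool goes at most 50 mm and 8.59 degrees, less where a joint would pass 70% of its speed; a pose out of reach is approached as far as the arm can. A call with a number of a shift or a turn outside -1 to 1 is refused whole. A call with a gripper value outside its range is refused whole. "jaw" is the opening, from -1 (shut) to 1 (fully open), so that 0 is half open, set as the call begins (left out, the last holds). The fingers move at their own pace and stop on an object; "force" is the grip in N (left out, the last holds). Time passes only in rows, so rows that repeat a pose let the fingers close, or fill a call up. It gives the time, the measured TCP pose, the force and the opening at its end, in the units of the state.
- r.get_state(): the state, without advancing time (a new reading comes with each control period).
- r.capture(name): name is "side" or "top" or "wrist"; returns a dict with "color" (480x640x3 uint8, red, green, blue), "range_z" (480x640 float32, m along the optical axis (not along the pixel's ray), 0 where there is no reading), "mtx" (3x3 intrinsics, pixels), "pose" (4x4, takes a point from camera to world coordinates). Camera axes: x right, y down, z forward; pixel columns grow to the right and rows downward; lengths in m; the calibration is good to about 2 mm. A picture is of the moment at which its call begins.
- r.close_job(): hands the job in, once; it reports no verdict.
Trained networks look in a picture, given as the dict that the camera call returned (one of the last four; its "shot" number tells which), for a name from the list of things; names that differ only in an ending like _2 or _b are one class to them, and where a whole thing is asked for, a point or a joint stands for the part that bears it (a point fixed in the world has none). Each returns a list of dicts, best first, with "score" (0 to 1); they miss things now and then, are a little off and sometimes report something else, mostly with a low value. They report only what shows in the picture. A call takes as long as a camera call. They do not tell look-alikes from the thing itself.
- r.find_in(picture, target): "uv" ([column, row] in pixels, amid what is visible of it).
- r.trace(picture, target): "mask" (480x640 bool, what is visible of it) and "uv" ([column, row] in pixels, amid what is visible of it).
The state is a dict: "time_s": time; "joints": joint angles; "qd": joint speeds; "joint_torque": joint torques, N m; "tcp_pos": TCP position; "eef_rot": TCP orientation; "contact_force": force on the tool from outside, world axes, zero at the start; "moment": the same for the moment, N m; "gripper_width": finger opening in m.
Only numpy, scipy, OpenCV 4.12 (cv2) and the standard library are available. Lean on these libraries where they do the work, as an engineer would, in place of code of your own. Each camera call takes 0.05 s, during which the arm holds its last target. There are 200 camera calls.

## Working session

There is one attempt and no reset: what is moved stays moved. The work goes in short steps, Python scripts to look and compute and a tool call to move; the robot and the scene stay as the last step left them, time stands still between calls to the robot, and variables do not carry over. Pictures are saved under pics/ and viewed, about 8 in all and at most 12, crops included, and the job is handed in when it is done.

Besides the shell and the picture viewer there is one more tool, called after "Request:" as name(argument=value, ...) on one line, values as JSON. send_rows: Moves the arm, as the interface text tells. Its arguments: {"type":"object","properties":{"plan":{"type":"array"},"jaw":{"type":"number"},"force":{"type":"number"}},"required":["plan"]}

```bash
mkdir -p pics; ls
cat > h.py <<'E'
import numpy as np, cv2
from plant import r
from scipy.spatial.transform import Rotation as R
def pts(c):
    z=c["range_z"]; v,u=np.mgrid[:480,:640]; K=c["mtx"]
    P=np.stack([(u-K[0,2])/K[0,0]*z,(v-K[1,2])/K[1,1]*z,z],-1)
    T=np.array(c["pose"]); W=P@T[:3,:3].T+T[:3,3]; W[z==0]=np.nan
    return W
def save(n,img): cv2.imwrite(f"pics/{n}.png",np.ascontiguousarray(img[...,::-1]))
E
python3 - <<'E'
from h import *
print(r.get_state())
ims=[]
for n in ("top","side"):
    c=r.capture(n); W=pts(c); ims.append(c["color"]); print(n,np.round(c["pose"],3).tolist(),c["mtx"][0,0])
    for t in ("clevis","fixture","stop","plunger"):
        for d in r.trace(c,t):
            m=d["mask"]; w=W[m]; print(t,round(d["score"],2),np.round(d["uv"]),m.sum(),np.round(np.nanmedian(w,0),3),np.round(np.nanpercentile(w[:,2],98),3))
for n,i in zip(("top","side"),ims): save(n+"0",i)
E
```

```text
pics
{'time_s': 0.0, 'joints': array([ 9.13922676e+01,  2.05910313e+01,  6.33935606e-01, -1.92927518e-02,
       -7.01338533e+01, -1.65061131e+01]), 'qd': array([-0.06980903,  0.10138581,  0.01936462,  0.05177347,  0.04472329,
        0.02378217]), 'joint_torque': array([ 3.65491906e-04, -5.82710230e+01,  2.93077809e+01,  6.99805051e+00,
        7.07758343e-03, -1.36320973e-04]), 'tcp_pos': array([0.17591549, 0.65121445, 0.24463103]), 'eef_rot': array([ 95.22998976,  89.90725972, -99.89042623]), 'contact_force': array([-0.20696796,  0.58226338,  0.39467489]), 'moment': array([-0.02605618, -0.00255881,  0.00678855]), 'gripper_width': 0.08759761377260668}
top [[0.024, -0.989, 0.144, 0.399], [-1.0, -0.027, -0.017, 0.044], [0.021, -0.143, -0.989, 1.22], [0.0, 0.0, 0.0, 1.0]] 513.9079437172603
clevis 0.82 [474. 213.] 571 [ 0.659 -0.329  0.043] 0.048
clevis 0.78 [427. 227.] 562 [ 0.623 -0.21   0.043] 0.048
clevis 0.78 [376. 217.] 573 [ 0.644 -0.093  0.043] 0.048
fixture 0.94 [225. 159.] 1960 [0.78  0.271 0.01 ] 0.035
fixture 0.78 [191. 353.] 2266 [0.323 0.318 0.01 ] 0.035
fixture 0.75 [263
[... 239 characters left out ...]
, 0.723, -0.681, 0.717], [0.008, -0.685, -0.728, 0.774], [0.0, 0.0, 0.0, 1.0]] 434.00668068397084
clevis 0.82 [312. 176.] 560 [ 0.623 -0.203  0.035] 0.045
clevis 0.71 [295. 202.] 680 [ 0.645 -0.084  0.036] 0.045
fixture 0.94 [204. 327.] 2540 [0.776 0.278 0.01 ] 0.035
fixture 0.85 [317. 293.] 4506 [0.548 0.179 0.014] 0.05
fixture 0.84 [427. 375.] 3198 [0.324 0.326 0.01 ] 0.035
fixture 0.29 [354. 393.] 716 [0.461 0.401 0.049] 0.053
stop 0.78 [182. 309.] 228 [0.822 0.256 0.033] 0.037
stop 0.75 [287. 280.] 424 [0.619 0.167 0.048] 0.052
stop 0.55 [406. 361.] 230 [0.372 0.32  0.034] 0.037
plunger 0.6 [357. 162.] 323 [ 0.498 -0.271  0.037] 0.051
plunger 0.39 [298. 280.] 33 [0.6   0.162 0.038] 0.041
```

View pics/top0.png

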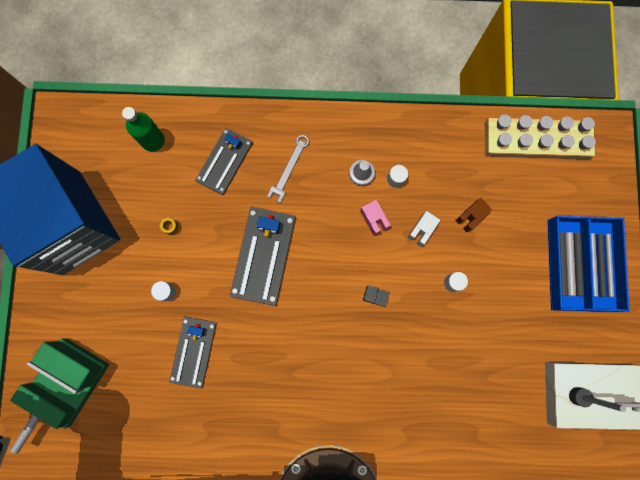

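Run:
```python
from h import *
i=cv2.imread("pics/top0.png")
a=cv2.resize(i[175:265,335:515],(800,400),interpolation=cv2.INTER_CUBIC)
cv2.imwrite("pics/crop0.png",a)
```

```text
(no output)
```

View pics/crop0.png

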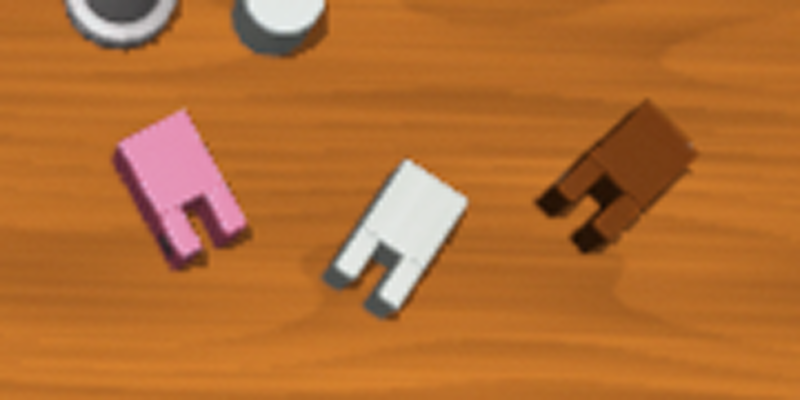

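The candidates for the clevis in the top view are pink (376,217), bright aluminium (427,227) and brown (474,213). The crop confirms that the middle one is the aluminium clevis, with its fork at lower left and solid end at upper right. Of the three fixtures, the largest is at (263,255), with its stop at the top.

```bash
cat >> h.py <<'E'
def ang(a): return np.degrees(a)
def tool():
    s=r.get_state(); return s, R.from_euler('xyz',s['eef_rot'],degrees=True).as_matrix(), np.array(s['tcp_pos'])
def go(p,yaw_z):
    """units for target p with tool x down and tool z along world yaw_z (deg)"""
    s,M,t=tool(); a=np.radians(yaw_z); z=np.array([np.cos(a),np.sin(a),0]); x=np.array([0,0,-1.]); y=np.cross(z,x)
    T=np.stack([x,y,z],1); rv=R.from_matrix(M.T@T).as_rotvec()
    sh=M.T@(np.array(p)-t)
    print("t",round(s['time_s'],2),"tcp",np.round(t,4),"zdir",round(float(np.degrees(np.arctan2(M[1,2],M[0,2]))),2),"F",np.round(s['contact_force'],1),"w",round(s['gripper_width'],4),"j",np.round(s['joints'],0))
    print("shift/0.15",np.round(sh/0.15,3),"turn",np.round(rv/(np.pi/4),3),"deg",np.round(np.degrees(rv),1))
def rect(P): # P Nx2 m
    (c,wh,a)=cv2.minAreaRect((P*1000).astype(np.float32)); return np.round(c,1),np.round(wh,1),round(a,1)
E
python3 - <<'E'
from h import *
s,M,t=tool(); print(np.round(M,2))
c=r.capture("top"); W=pts(c)
for t_,uv in (("clevis",(427,227)),("fixture",(263,255))):
    d=min(r.trace(c,t_),key=lambda d:np.hypot(*(np.array(d["uv"])-uv)))
    w=W[d["mask"]]; w=w[~np.isnan(w[:,0])]
    if t_=="clevis": q=w[(w[:,2]>.038)]
    else: q=w[(w[:,2]>.005)&(w[:,2]<.018)]
    print(t_,len(q),rect(q[:,:2]))
    if t_=="clevis": cl=q
    # stop
d=r.trace(c,"stop")[0]; q=W[d["mask"]]; q=q[q[:,2]>.04]; print("stop",d["uv"],rect(q[:,:2]),np.nanmedian(q[:,2]))
h=np.nan_to_num(W[...,2])
for (x0,x1,y0,y1) in ((.0,.4,.3,.8),(.35,.9,-.45,.35),(.35,.7,.4,.8)):
    m=(W[...,0]>x0)&(W[...,0]<x1)&(W[...,1]>y0)&(W[...,1]<y1); print((x0,x1,y0,y1),h[m].max(), W[m][h[m].argmax()])
for k in ("bench",): pass
go([.628,-.207,.25],-33)
go([.628,-.207,.25],147)
E
```

```text
[[ 0.   -0.26 -0.97]
 [-0.   -0.97  0.26]
 [-1.    0.   -0.  ]]
clevis 429 (array([ 623.7, -210.5]), array([39.1, 70.4]), 56.9)
fixture 3290 (array([551.2, 168. ]), array([110.4, 219.9]), 79.7)
stop [231.3, 141.6] (array([0., 0.]), array([0., 0.]), 0.0) nan
(0.0, 0.4, 0.3, 0.8) 0.3333647436985476 [0.18706614 0.54962072 0.33336474]
(0.35, 0.9, -0.45, 0.35) 0.07897039802698336 [ 0.7642552 -0.0533615  0.0789704]
(0.35, 0.7, 0.4, 0.8) 0.2071766324916653 [0.62772208 0.65332454 0.20717663]
t 0.7 tcp [0.176  0.6517 0.2456] zdir 164.89 F [-0.1 -0.  -0.2] w 0.0875 j [ 91.  21.   1.   0. -70. -17.]
shift/0.15 [-0.03   4.741 -4.401] turn [-3.603 -0.     0.   ] deg [-162.1   -0.     0. ]
t 0.7 tcp [0.176  0.6517 0.2456] zdir 164.89 F [-0.1 -0.  -0.2] w 0.0875 j [ 91.  21.   1.   0. -70. -17.]
shift/0.15 [-0.03   4.741 -4.401] turn [0.397 0.    0.   ] deg [17.9  0.   0. ]
  return np.nanmean(a, axis, out=out, keepdims=keepdims)
```

Request:
send_rows(plan=[[[0, 0.19, -0.18], [0, 0, 0]], [[0, 0.38, -0.35], [0, 0, 0]], [[0, 0.57, -0.53], [0, 0, 0]], [[0, 0.76, -0.71], [0, 0, 0]], [[0, 0.95, -0.88], [0, 0, 0]]], jaw=1)

```text
time_s: 1.2
tcp_pos: [0.2669, 0.4782, 0.2457]
eef_rot: [-93.6, 90.0, 71.3]
contact_force: [0.6, 0.5, 0.1]
gripper_width: 0.0872
```

Request:
send_rows(plan=[[[0, 0.19, -0.18], [0, 0, 0]], [[0, 0.38, -0.35], [0, 0, 0]], [[0, 0.57, -0.53], [0, 0, 0]], [[0, 0.76, -0.71], [0, 0, 0]], [[0, 0.95, -0.88], [0, 0, 0]]])

```text
time_s: 1.7
tcp_pos: [0.3577, 0.3047, 0.246]
eef_rot: [-102.3, 89.9, 62.6]
contact_force: [0.4, 0.6, -0.7]
gripper_width: 0.0873
```

Request:
send_rows(plan=[[[0, 0.19, -0.18], [0, 0, 0]], [[0, 0.38, -0.35], [0, 0, 0]], [[0, 0.57, -0.53], [0, 0, 0]], [[0, 0.76, -0.71], [0, 0, 0]], [[0, 0.95, -0.88], [0, 0, 0]]])

```text
time_s: 2.2
tcp_pos: [0.4487, 0.1314, 0.2464]
eef_rot: [-114.3, 89.9, 50.6]
contact_force: [1.3, 0.2, -0.1]
gripper_width: 0.0873
```

Request:
send_rows(plan=[[[0, 0.19, -0.18], [0, 0, 0]], [[0, 0.38, -0.35], [0, 0, 0]], [[0, 0.57, -0.53], [0, 0, 0]], [[0, 0.76, -0.71], [0, 0, 0]], [[0, 0.95, -0.88], [0, 0, 0]]])

```text
time_s: 2.7
tcp_pos: [0.5397, -0.0423, 0.2464]
eef_rot: [-123.5, 89.8, 41.5]
contact_force: [0.2, 0.7, 1.9]
gripper_width: 0.088
```

Run:
```python
from h import *
go([.628,-.214,.25],147)
```

```text
t 2.7 tcp [ 0.5397 -0.0423  0.2464] zdir 164.92 F [0.2 0.7 1.9] w 0.088 j [ 16.   8. -16.  -0. -66.  59.]
shift/0.15 [-0.025  0.952 -0.866] turn [ 0.398 -0.002  0.003] deg [17.9 -0.1  0.1]
```

Request:
send_rows(plan=[[[0, 0.19, -0.17], [0.08, 0, 0]], [[0, 0.38, -0.35], [0.16, 0, 0]], [[0, 0.57, -0.52], [0.24, 0, 0]], [[0, 0.76, -0.69], [0.32, 0, 0]], [[0, 0.95, -0.87], [0.4, 0, 0]]])

```text
time_s: 3.2
tcp_pos: [0.6292, -0.2153, 0.2464]
eef_rot: [-109.1, 89.8, 37.7]
contact_force: [1.9, -0.1, 1.3]
gripper_width: 0.0875
```

Run:
```python
from h import *
c=r.capture("wrist"); save("w1",c["color"]); W=pts(c); print(np.round(c["pose"],3).tolist())
for d in r.trace(c,"clevis"):
    w=W[d["mask"]]; w=w[~np.isnan(w[:,0])]; q=w[(w[:,2]>.038)]
    print(d["score"],d["uv"],len(q),rect(q[:,:2]),np.median(q[:,2]))
go([.628,-.214,.1],147)
```

```text
[[-0.549, -0.795, -0.257, 0.701], [-0.836, 0.521, 0.173, -0.262], [-0.003, 0.31, -0.951, 0.386], [0.0, 0.0, 0.0, 1.0]]
0.87 [396.9, 116.5] 3108 (array([ 661.7, -331.7]), array([40.4, 70. ]), 43.7) 0.044442749777062474
0.76 [213.3, 253.0] 2200 (array([ 663.5, -122.7]), array([ 68.9, 103.2]), 30.0) 0.04449626715696681
0.72 [195.2, 149.1] 1846 (array([ 751.1, -148.7]), array([43.4, 42.1]), 56.9) 0.05041475371473292
0.69 [313.8, 214.0] 2314 (array([ 625. , -211.6]), array([39.8, 70. ]), 57.2) 0.044528811779619676
t 3.3 tcp [ 0.6298 -0.2175  0.245 ] zdir 146.61 F [0.5 1.1 0.1] w 0.0877 j [ -2.  20.  -1.  -0. -70.  59.]
shift/0.15 [ 0.967 -0.012  0.023] turn [-0.009 -0.     0.002] deg [-0.4 -0.   0.1]
```

View pics/w1.png

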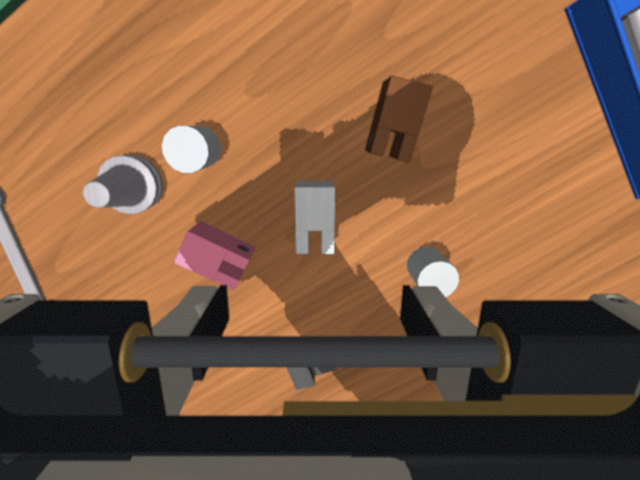

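The wrist view shows the aluminium clevis at (314,214), with pink at left and brown at upper right. I'll go down on the aluminium one.

Run:
```python
from h import *
go([.6329,-.2164,.1],147.1)
```

```text
t 3.3 tcp [ 0.6298 -0.2175  0.245 ] zdir 146.61 F [0.5 1.1 0.1] w 0.0877 j [ -2.  20.  -1.  -0. -70.  59.]
shift/0.15 [ 0.967 -0.016 -0.013] turn [-0.011 -0.     0.002] deg [-0.5 -0.   0.1]
```

Request:
send_rows(plan=[[[0.25, -0.016, -0.013], [-0.011, 0, 0]], [[0.5, -0.016, -0.013], [-0.011, 0, 0]], [[0.75, -0.016, -0.013], [-0.011, 0, 0]], [[0.95, -0.016, -0.013], [-0.011, 0, 0]], [[0.97, -0.016, -0.013], [-0.011, 0, 0]]])

```text
time_s: 3.8
tcp_pos: [0.6301, -0.2157, 0.0952]
eef_rot: [11.6, 89.6, 158.7]
contact_force: [-1.1, -0.1, 0.3]
gripper_width: 0.0883
```

Run:
```python
from h import *
go([.6329,-.2164,.0325],147.1)
```

```text
t 3.8 tcp [ 0.6301 -0.2157  0.0952] zdir 147.09 F [-1.1 -0.1  0.3] w 0.0883 j [ -2.  27. -10.  -0. -53.  59.]
shift/0.15 [ 0.418 -0.007 -0.021] turn [-0.     0.008 -0.002] deg [-0.   0.4 -0.1]
```

Request:
send_rows(plan=[[[0.15, -0.007, -0.02], [0, 0.008, 0]], [[0.3, -0.007, -0.02], [0, 0.008, 0]], [[0.38, -0.007, -0.02], [0, 0.008, 0]], [[0.415, -0.007, -0.02], [0, 0.008, 0]], [[0.415, -0.007, -0.02], [0, 0.008, 0]]])

```text
time_s: 4.3
tcp_pos: [0.6331, -0.2164, 0.0334]
eef_rot: [91.3, 89.9, -121.6]
contact_force: [0.5, -0.0, 0.3]
gripper_width: 0.0877
```

Run:
```python
from h import *
go([.6329,-.2164,.0325],147.1)
```

```text
t 4.3 tcp [ 0.6331 -0.2164  0.0334] zdir 147.11 F [ 0.5 -0.   0.3] w 0.0877 j [ -2.  31. -13.   0. -46.  59.]
shift/0.15 [0.006 0.001 0.001] turn [ 0.    -0.    -0.002] deg [ 0.  -0.  -0.1]
```

Request:
send_rows(plan=[[[0, 0, 0], [0, 0, 0]], [[0, 0, 0], [0, 0, 0]], [[0, 0, 0], [0, 0, 0]], [[0, 0, 0], [0, 0, 0]], [[0, 0, 0], [0, 0, 0]]], jaw=-0.5, force=40)

```text
time_s: 4.8
tcp_pos: [0.6332, -0.2164, 0.0337]
eef_rot: [108.8, 89.9, -104.1]
contact_force: [0.4, 0.5, -1.1]
gripper_width: 0.0531
```

Request:
send_rows(plan=[[[0, 0, 0], [0, 0, 0]], [[0, 0, 0], [0, 0, 0]], [[0, 0, 0], [0, 0, 0]], [[0, 0, 0], [0, 0, 0]], [[0, 0, 0], [0, 0, 0]]])

```text
time_s: 5.3
tcp_pos: [0.6332, -0.2165, 0.0338]
eef_rot: [106.0, 89.9, -106.9]
contact_force: [-0.4, -1.2, 1.9]
gripper_width: 0.0397
```

Request:
send_rows(plan=[[[-0.1, 0, 0], [0, 0, 0]], [[-0.3, 0, 0], [0, 0, 0]], [[-0.55, 0, 0], [0, 0, 0]], [[-0.8, 0, 0], [0, 0, 0]], [[-0.9, 0, 0], [0, 0, 0]]])

```text
time_s: 5.8
tcp_pos: [0.6349, -0.2165, 0.1739]
eef_rot: [-170.0, 89.7, -22.8]
contact_force: [0.9, -0.5, -2.2]
gripper_width: 0.0395
```

Run:
```python
from h import *
# fixture from top view (now arm away from it)
c=r.capture("top"); W=pts(c)
for tries,cam in ((0,"top"),(1,"side")):
    c=r.capture(cam); W=pts(c)
    ds=r.trace(c,"fixture"); d=max(ds,key=lambda d:d["mask"].sum()); w=W[d["mask"]]; w=w[~np.isnan(w[:,0])]
    q=w[(w[:,2]>.005)&(w[:,2]<.018)]; print(cam,d["uv"],rect(q[:,:2]),np.median(w[:,2]))
    a=np.radians(-10.3); ex=np.array([np.cos(a),np.sin(a)]); ey=np.array([-ex[1],ex[0]])
    o=np.array([.5512,.168]); L=(W[...,:2]-o); X=L@ex; Y=L@ey; Z=W[...,2]
    m=(abs(Y)<.03)&(X>.03)&(X<.12)&(Z>.043)&(Z<.056)
    print("stop top",m.sum(),rect(np.stack([X[m],Y[m]],1)))
    m=(abs(Y)<.05)&(X>-.12)&(X<.05)&(Z>.0185)&(Z<.026); print("rails",m.sum(),rect(np.stack([X[m],Y[m]],1)))
go([.4822,.1805,.15],169.7)
```

```text
top [261.7, 256.4] (array([551.5, 168.5]), array([110.9, 220.5]), 80.0) 0.014566834252636385
stop top 258 (array([69.5, -0.3]), array([50. , 29.3]), 89.8)
rails 517 (array([-30.7,   1.7]), array([155.3,  98.5]), 2.4)
side [316.8, 294.4] (array([550.9, 169. ]), array([113.5, 219.6]), 79.6) 0.014295781096972604
stop top 270 (array([68.8,  1.7]), array([50.3, 29.3]), 88.5)
rails 595 (array([-30.1,   1.7]), array([139.6,  95.5]), 0.7)
t 6.05 tcp [ 0.632  -0.2159  0.1668] zdir 147.08 F [-0.   0.1 -2.8] w 0.0394 j [ -2.  23.  -6.   0. -61.  59.]
shift/0.15 [ 0.114 -1.676  2.274] turn [-0.503  0.004 -0.002] deg [-22.6   0.2  -0.1]
```

Request:
send_rows(plan=[[[0, -0.12, 0.13], [0, 0, 0]], [[0, -0.3, 0.31], [0, 0, 0]], [[0, -0.5, 0.52], [0, 0, 0]], [[0, -0.7, 0.73], [0, 0, 0]], [[0, -0.9, 0.94], [0, 0, 0]]])

```text
time_s: 6.55
tcp_pos: [0.5852, -0.0247, 0.1645]
eef_rot: [41.4, 89.6, -171.5]
contact_force: [1.2, 1.2, -2.8]
gripper_width: 0.0401
```

Request:
send_rows(plan=[[[0, -0.2, 0.2], [-0.1, 0, 0]], [[0, -0.4, 0.42], [-0.2, 0, 0]], [[0, -0.6, 0.62], [-0.3, 0, 0]], [[0, -0.8, 0.84], [-0.4, 0, 0]], [[0, -0.9, 0.94], [-0.5, 0, 0]]])

```text
time_s: 7.05
tcp_pos: [0.5385, 0.1676, 0.1625]
eef_rot: [23.9, 89.4, -166.2]
contact_force: [0.9, 0.0, -2.4]
gripper_width: 0.0398
```

Run:
```python
from h import *
go([.5414,.1701,.14],169.7)
c=r.capture("wrist"); save("w2",c["color"]); W=pts(c)
for n in ("fixture","stop","clevis"):
  for d in r.trace(c,n)[:2]: print(n,d["score"],d["uv"],d["mask"].sum())
go([.5414,.1701,.14],169.7)
```

```text
t 7.05 tcp [0.5385 0.1676 0.1625] zdir 169.83 F [ 0.9  0.  -2.4] w 0.0398 j [ 37.  14. -19.  -0. -57.  43.]
shift/0.15 [ 0.15  -0.02  -0.018] turn [ 0.003  0.012 -0.005] deg [ 0.1  0.5 -0.2]
fixture 0.89 [105.2, 17.0] 4168
fixture 0.78 [308.1, 160.5] 25149
stop 0.81 [310.2, 127.4] 2898
clevis 0.96 [620.1, 31.4] 3129
clevis 0.66 [316.0, 302.5] 10212
t 7.25 tcp [0.5393 0.1653 0.1628] zdir 169.57 F [ 0.6 -0.  -2.4] w 0.0398 j [ 37.  14. -19.  -0. -57.  43.]
shift/0.15 [ 0.151 -0.035 -0.01 ] turn [-0.003  0.012 -0.006] deg [-0.1  0.5 -0.3]
```

View pics/w2.png

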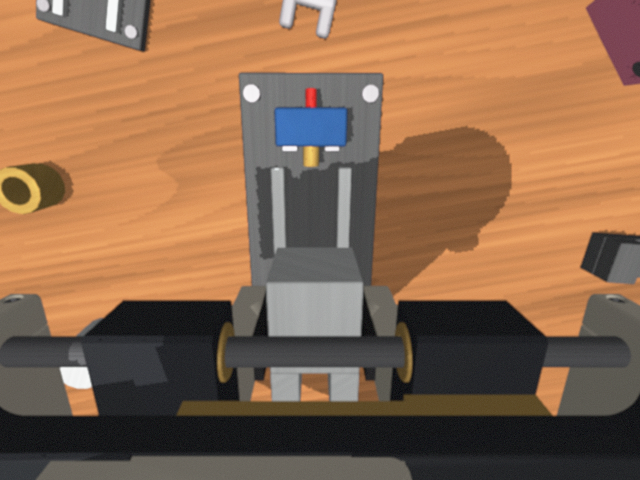

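The wrist view shows the clevis held over the channel at (315,290), solid face towards the plunger. The stop is at (310,127) and the rails at (279,210) and (345,210). I'll measure the relative offset from this camera.

```bash
cat > m.py <<'E'
from h import *
c=r.capture("wrist"); W=pts(c)
s,M,t=tool(); f=-M[:2,2]/np.linalg.norm(M[:2,2]); g=np.array([-f[1],f[0]])   # tool fwd, left
L=W[...,:2]-t[:2]; X=L@f; Y=L@g; Z=W[...,2]
def line(m,name):
    x,y=X[m]*1000,Y[m]*1000
    bins=np.arange(np.nanmin(x),np.nanmax(x),4); E=[]
    for b in bins:
        k=(x>=b)&(x<b+4)
        if k.sum()>6: E.append((b+2,np.percentile(y[k],3),np.percentile(y[k],97)))
    E=np.array(E); mid=(E[:,1]+E[:,2])/2; p=np.polyfit(E[:,0],mid,1)
    print(name,"n",m.sum(),"width",round(np.median(E[:,2]-E[:,1]),1),"mid at x=0,40:",np.round(np.polyval(p,[0,40]),2),"angle",round(np.degrees(np.arctan(p[0])),2),"x",np.round([x.min(),x.max()],1))
v=~np.isnan(Z)
line(v&(abs(Y)<.03)&(Z>t[2]+.006)&(Z<t[2]+.016)&(X>-.02)&(X<.04),"clevis top")
line(v&(abs(Y)<.03)&(Z>t[2]-.03)&(Z<t[2]+.006)&(X>.005)&(X<.04),"clevis face")
line(v&(abs(Y)<.045)&(Z>.0195)&(Z<.026)&(X<.055),"rails")
line(v&(abs(Y)<.04)&(Z>.044)&(Z<.056)&(X>.055)&(X<.14),"stop")
m=v&(abs(Y)<.012)&(Z>.028)&(Z<.043)&(X>.03)&(X<.12); 
if m.any(): print("plunger n",m.sum(),"xmin",np.percentile(X[m],2),"ymid",np.median(Y[m]))
b=v&(abs(Y)<.018)&(Z>.005)&(Z<.019)&(X<.05); print("bed z",np.median(Z[b]) if b.any() else None, "top z",np.median(Z[v&(abs(Y)<.02)&(Z>t[2]+.004)&(Z<t[2]+.018)&(X>0.01)&(X<.04)])-t[2])
go([.5414,.1701,.14],169.7)
E
python3 m.py
```

```text
clevis top n 6703 width 37.6 mid at x=0,40: [0.53 0.96] angle 0.61 x [-20.   26.2]
clevis face n 3305 width 45.1 mid at x=0,40: [0.18 0.86] angle 0.98 x [ 5.  25.8]
rails n 1953 width 62.4 mid at x=0,40: [11.29  3.14] angle -11.51 x [-29.   51.8]
stop n 2905 width 46.2 mid at x=0,40: [5.99 5.67] angle -0.46 x [66.9 95.7]
plunger n 531 xmin 0.05507543656630493 ymid 0.005362268690763866
bed z 0.01455252622894243 top z 0.010109409272923031
t 7.3 tcp [0.5396 0.1647 0.163 ] zdir 169.51 F [-1.6  0.1 -2.6] w 0.0398 j [ 37.  14. -19.  -0. -57.  43.]
shift/0.15 [ 0.153 -0.038 -0.007] turn [-0.004  0.012 -0.006] deg [-0.2  0.5 -0.3]
```

Request:
send_rows(plan=[[[0.05, -0.02, -0.007], [-0.004, 0.012, -0.006]], [[0.2, -0.035, -0.007], [-0.004, 0.012, -0.006]], [[0.35, -0.035, -0.007], [-0.004, 0.012, -0.006]], [[0.5, -0.035, -0.007], [-0.004, 0.012, -0.006]], [[0.55, -0.035, -0.007], [-0.004, 0.012, -0.006]]])

```text
time_s: 7.8
tcp_pos: [0.5392, 0.1676, 0.0774]
eef_rot: [41.1, 89.8, -149.4]
contact_force: [0.2, -0.2, -2.6]
gripper_width: 0.0396
```

Request:
send_rows(plan=[[[0, 0, 0], [0, 0, 0]], [[0, 0, 0], [0, 0, 0]], [[0, 0, 0], [0, 0, 0]], [[0, 0, 0], [0, 0, 0]], [[0, 0, 0], [0, 0, 0]]])

```text
time_s: 8.3
tcp_pos: [0.5396, 0.1678, 0.0782]
eef_rot: [39.0, 89.9, -151.4]
contact_force: [0.3, -0.2, -3.0]
gripper_width: 0.0397
```

```bash
python3 m.py
python3 - <<'E'
from h import *
c=r.capture("wrist"); save("w3",c["color"])
E
```

```text
clevis top n 6781 width 37.3 mid at x=0,40: [ 0.3 -0.1] angle -0.57 x [-20.   26.5]
clevis face n 3275 width 46.0 mid at x=0,40: [0.11 0.26] angle 0.22 x [ 5.1 26.2]
rails n 2863 width 62.3 mid at x=0,40: [10.3   0.46] angle -13.83 x [-87.7  52.4]
stop n 6480 width 46.3 mid at x=0,40: [2.94 2.59] angle -0.51 x [67.5 96.4]
plunger n 1098 xmin 0.056103594196568816 ymid 0.00224618478443771
bed z 0.014500730257160699 top z 0.010671432447956014
t 8.35 tcp [0.5395 0.1678 0.0781] zdir 169.57 F [ 0.6 -0.1 -2.9] w 0.0398 j [ 37.  20. -25.  -0. -45.  42.]
shift/0.15 [-0.413 -0.017 -0.009] turn [-0.003  0.003 -0.002] deg [-0.1  0.1 -0.1]
```

View pics/w3.png

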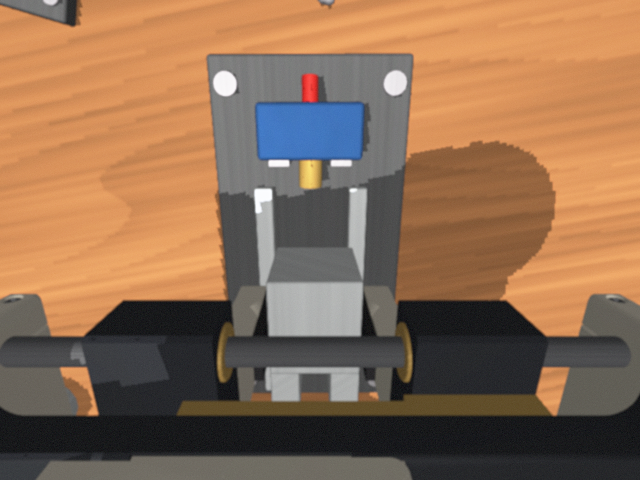

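Request:
send_rows(plan=[[[0, -0.0155, 0], [0, 0, 0]], [[0.05, -0.0155, 0], [0, 0, 0]], [[0.1, -0.0155, 0], [0, 0, 0]], [[0.13, -0.0155, 0], [0, 0, 0]], [[0.13, -0.0155, 0], [0, 0, 0]]])

```text
time_s: 8.9
tcp_pos: [0.5391, 0.1696, 0.0572]
eef_rot: [41.7, 89.7, -148.8]
contact_force: [0.1, -0.5, -2.4]
gripper_width: 0.0398
```

```bash
python3 m.py
```

```text
clevis top n 6707 width 37.3 mid at x=0,40: [0.47 0.44] angle -0.05 x [-20.   25.9]
clevis face n 3316 width 45.3 mid at x=0,40: [-0.19  0.15] angle 0.49 x [ 5.3 25.8]
rails n 3765 width 62.4 mid at x=0,40: [0.23 0.36] angle 0.19 x [-77.6  53. ]
stop n 8497 width 46.2 mid at x=0,40: [0.82 0.65] angle -0.24 x [67.7 96.9]
plunger n 1399 xmin 0.05654948021085196 ymid 0.0004296016621864396
bed z 0.014497863883068729 top z 0.009980217635863459
t 8.95 tcp [0.5394 0.1697 0.0577] zdir 169.56 F [-0.2  0.4 -3.8] w 0.0401 j [ 37.  22. -26.  -0. -43.  42.]
shift/0.15 [-0.549 -0.003 -0.011] turn [-0.003  0.004 -0.004] deg [-0.1  0.2 -0.2]
```

Request:
send_rows(plan=[[[0.02, -0.002, 0], [-0.002, 0.004, -0.004]], [[0.04, -0.002, 0], [-0.002, 0.004, -0.004]], [[0.055, -0.002, 0], [-0.002, 0.004, -0.004]], [[0.06, -0.002, 0], [-0.002, 0.004, -0.004]], [[0.064, -0.002, 0], [-0.002, 0.004, -0.004]]])

```text
time_s: 9.45
tcp_pos: [0.5395, 0.17, 0.0481]
eef_rot: [3.6, 90.0, 173.3]
contact_force: [0.3, 0.6, -2.6]
gripper_width: 0.04
```

Request:
send_rows(plan=[[[0, 0, 0], [0, 0, 0]], [[0, 0, 0], [0, 0, 0]], [[0, 0, 0], [0, 0, 0]], [[0, 0, 0], [0, 0, 0]], [[0, 0, 0], [0, 0, 0]]])

```text
time_s: 9.95
tcp_pos: [0.5395, 0.17, 0.0481]
eef_rot: [-12.3, 90.0, 157.3]
contact_force: [-0.2, -0.5, -2.6]
gripper_width: 0.0396
```

Request:
send_rows(plan=[[[0.002, 0, 0], [0, 0, 0]], [[0.003, 0, 0], [0, 0, 0]], [[0.004, 0, 0], [0, 0, 0]], [[0.004, 0, 0], [0, 0, 0]], [[0.004, 0, 0], [0, 0, 0]]])

```text
time_s: 10.45
tcp_pos: [0.5395, 0.1701, 0.0478]
eef_rot: [-76.1, 90.0, 93.5]
contact_force: [-2.1, 0.7, 3.4]
gripper_width: 0.04
```

```bash
python3 m.py
```

```text
clevis top n 6762 width 37.3 mid at x=0,40: [ 0.42 -0.06] angle -0.67 x [-20.   26.3]
clevis face n 5152 width 58.8 mid at x=0,40: [0.02 0.  ] angle -0.02 x [ 5.1 40. ]
rails n 4312 width 62.4 mid at x=0,40: [ 0.01 -0.03] angle -0.06 x [-68.6  53. ]
stop n 9593 width 46.2 mid at x=0,40: [-0.3  -0.16] angle 0.2 x [67.9 96.6]
plunger n 1550 xmin 0.05650590555725237 ymid -5.0819241386267897e-05
bed z 0.014523862943069371 top z 0.010577786256299987
t 10.5 tcp [0.5395 0.17   0.0478] zdir 169.66 F [-2.2 -0.5  3.1] w 0.0396 j [ 37.  22. -27.  -0. -41.  42.]
shift/0.15 [-0.615 -0.003 -0.012] turn [-0.001  0.     0.   ] deg [-0.  0.  0.]
```

Request:
send_rows(plan=[[[0, 0, -0.03], [0, 0, 0]], [[0, 0, -0.07], [0, 0, 0]], [[0, 0, -0.11], [0, 0, 0]], [[0, 0, -0.145], [0, 0, 0]], [[0, 0, -0.16], [0, 0, 0]]])

```text
time_s: 11.0
tcp_pos: [0.5637, 0.1656, 0.0478]
eef_rot: [-45.2, 90.0, 124.4]
contact_force: [-4.6, 1.2, 5.1]
gripper_width: 0.0399
```

```bash
python3 m.py
```

```text
clevis top n 6746 width 37.3 mid at x=0,40: [0.15 0.98] angle 1.18 x [-20.   26.1]
clevis face n 4846 width 55.8 mid at x=0,40: [-0.07  0.16] angle 0.33 x [ 5.1 40. ]
rails n 2271 width 62.6 mid at x=0,40: [0.04 0.02] angle -0.03 x [-68.7  28.3]
stop n 5545 width 46.3 mid at x=0,40: [0.42 0.18] angle -0.35 x [55.  72.1]
plunger n 1390 xmin 0.03181745608342988 ymid -7.592894101449816e-05
bed z 0.014577165175808732 top z 0.01052050461197438
t 11.05 tcp [0.5639 0.1656 0.0478] zdir 169.65 F [-0.6 -1.   2.7] w 0.0397 j [ 35.  24. -24.   0. -42.  44.]
shift/0.15 [-0.615 -0.003  0.153] turn [-0.001 -0.     0.   ] deg [-0.1 -0.   0. ]
```

Request:
send_rows(plan=[[[0, 0, -0.011], [0, 0, 0]], [[0, 0, -0.022], [0, 0, 0]], [[0, 0, -0.033], [0, 0, 0]], [[0, 0, -0.044], [0, 0, 0]], [[0, 0, -0.055], [0, 0, 0]]])

```text
time_s: 11.55
tcp_pos: [0.5711, 0.1642, 0.0478]
eef_rot: [8.6, 89.9, 178.2]
contact_force: [-10.0, 3.8, 8.1]
gripper_width: 0.0396
```

Request:
send_rows(plan=[[[0, 0, -0.01], [0, 0, 0]], [[0, 0, -0.02], [0, 0, 0]], [[0, 0, -0.027], [0, 0, 0]], [[0, 0, -0.034], [0, 0, 0]], [[0, 0, -0.04], [0, 0, 0]]])

```text
time_s: 12.05
tcp_pos: [0.5753, 0.1634, 0.0478]
eef_rot: [11.4, 89.8, -178.9]
contact_force: [-12.9, 5.3, 11.0]
gripper_width: 0.0393
```

```bash
python3 m.py
```

```text
clevis top n 6717 width 37.3 mid at x=0,40: [ 0.53 -0.02] angle -0.79 x [-20.   26.2]
clevis face n 4824 width 45.9 mid at x=0,40: [-0.04  0.28] angle 0.45 x [ 5.1 40. ]
rails n 1170 width 62.6 mid at x=0,40: [ 0.02 -0.08] angle -0.14 x [-68.8  25.5]
stop n 1924 width 45.4 mid at x=0,40: [-0.34  0.05] angle 0.57 x [55.  60.5]
plunger n 1126 xmin 0.030471335477620494 ymid 0.00033473080829195717
bed z 0.01455280934198716 top z 0.010502701941871376
t 12.1 tcp [0.5754 0.1634 0.0478] zdir 169.64 F [-11.9   4.3   9.6] w 0.0399 j [ 34.  25. -22.  -0. -43.  45.]
shift/0.15 [-0.613 -0.003  0.234] turn [-0.001  0.005 -0.001] deg [-0.1  0.2 -0. ]
```

Request:
send_rows(plan=[[[-0.0015, 0, -0.007], [0, 0.005, 0]], [[-0.0015, 0, -0.014], [0, 0.005, 0]], [[-0.0015, 0, -0.021], [0, 0.005, 0]], [[-0.0015, 0, -0.028], [0, 0.005, 0]], [[-0.0015, 0, -0.034], [0, 0.005, 0]]])

```text
time_s: 12.6
tcp_pos: [0.5784, 0.1628, 0.0478]
eef_rot: [25.4, 89.8, -165.0]
contact_force: [-14.5, 6.4, 9.9]
gripper_width: 0.04
```

```bash
python3 m.py
```

```text
clevis top n 6722 width 37.6 mid at x=0,40: [0.19 0.38] angle 0.28 x [-20.   26.1]
clevis face n 4906 width 46.4 mid at x=0,40: [-0.12  0.31] angle 0.61 x [ 5.3 40. ]
rails n 955 width 62.6 mid at x=0,40: [0.17 0.14] angle -0.04 x [-68.3  13.8]
stop n 1010 width 45.2 mid at x=0,40: [0.14 0.23] angle 0.14 x [55.  57.5]
plunger n 1230 xmin 0.056989866949130163 ymid 0.00033300320308793493
bed z 0.014572160317403729 top z 0.010501493527562446
t 12.65 tcp [0.5784 0.1628 0.0478] zdir 169.64 F [-12.5   7.1   9. ] w 0.0397 j [ 34.  25. -22.  -0. -43.  45.]
shift/0.15 [-0.614 -0.003  0.254] turn [-0.001  0.004 -0.002] deg [-0.1  0.2 -0.1]m.py:11: RankWarning: Polyfit may be poorly conditioned
  E=np.array(E); mid=(E[:,1]+E[:,2])/2; p=np.polyfit(E[:,0],mid,1)
```

Run:
```python
from h import *
c=r.capture("wrist"); save("w4",cv2.resize(c["color"][90:390,190:440],(800,600*800//500*5//8) if 0 else (500,600),interpolation=cv2.INTER_CUBIC))
s=r.get_state(); print(s["contact_force"],s["moment"])
```

```text
[-12.86419396   5.36092812   8.43533215] [2.0837182  4.59999836 0.06574296]
```

View pics/w4.png

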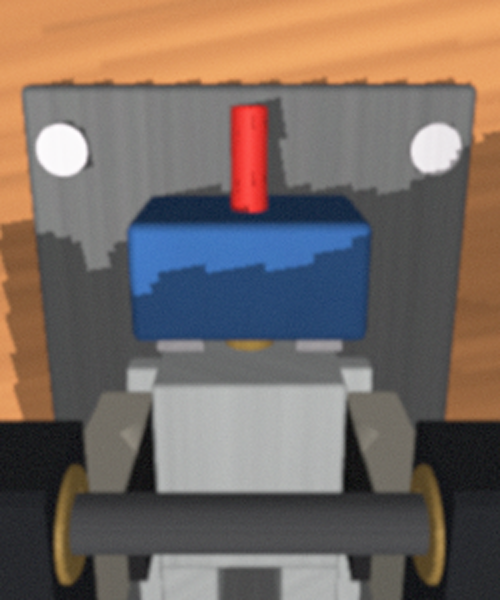

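The crop shows the clevis square to the stop with about 3 mm left, both pads (180,346) and (318,346) clear, and the red tail coming out. I'll continue slowly with less load on the bed.

Request:
send_rows(plan=[[[-0.003, 0, -0.016], [0, 0.004, 0]], [[-0.003, 0, -0.02], [0, 0.004, 0]], [[-0.003, 0, -0.023], [0, 0.004, 0]], [[-0.003, 0, -0.026], [0, 0.004, 0]], [[-0.003, 0, -0.029], [0, 0.004, 0]]])

```text
time_s: 13.2
tcp_pos: [0.5804, 0.1625, 0.0479]
eef_rot: [33.2, 89.8, -157.2]
contact_force: [-14.1, 6.9, 8.4]
gripper_width: 0.0396
```

```bash
cat > f.py <<'E'
from h import *
s,M,t=tool(); f=-M[:,2]; g=-M[:,1]
o=np.array([.5513,.1683]); a=np.radians(-10.35); ex=np.array([np.cos(a),np.sin(a)])
F=np.mean([r.get_state()["contact_force"] for _ in range(1)],0)
print("t",round(s["time_s"],2),"axial",round(F@f,2),"lat",round(F@g,2),"Fz",round(F[2],2),"TCP fixture x mm",round((t[:2]-o)@ex*1000,2))
go([.5414,.1701,t[2]],169.65)
E
python3 f.py
```

```text
t 13.2 axial -15.16 lat 4.25 Fz 8.39 TCP fixture x mm 29.68
t 13.2 tcp [0.5804 0.1625 0.0479] zdir 169.63 F [-14.1   6.9   8.4] w 0.0396 j [ 34.  25. -22.  -0. -44.  46.]
shift/0.15 [ 0.001 -0.003  0.265] turn [-0.     0.004 -0.003] deg [-0.   0.2 -0.1]
```

Request:
send_rows(plan=[[[-0.005, 0, -0.016], [0, 0.004, 0]], [[-0.005, 0, -0.018], [0, 0.004, 0]], [[-0.005, 0, -0.02], [0, 0.004, 0]], [[-0.005, 0, -0.022], [0, 0.004, 0]], [[-0.005, 0, -0.022], [0, 0.004, 0]]])

```text
time_s: 13.7
tcp_pos: [0.5812, 0.1623, 0.0479]
eef_rot: [37.1, 89.7, -153.3]
contact_force: [-13.2, 6.4, 5.3]
gripper_width: 0.0402
```

```bash
python3 f.py
```

```text
t 13.7 axial -14.11 lat 3.87 Fz 5.26 TCP fixture x mm 30.5
t 13.7 tcp [0.5812 0.1623 0.0479] zdir 169.62 F [-13.2   6.4   5.3] w 0.0402 j [ 34.  25. -21.  -0. -44.  46.]
shift/0.15 [ 0.001 -0.003  0.27 ] turn [-0.001  0.005 -0.004] deg [-0.   0.2 -0.2]
```

Request:
send_rows(plan=[[[-0.004, 0, -0.018], [0, 0.003, 0]], [[-0.004, 0, -0.02], [0, 0.003, 0]], [[-0.004, 0, -0.022], [0, 0.003, 0]], [[-0.004, 0, -0.024], [0, 0.003, 0]], [[-0.004, 0, -0.024], [0, 0.003, 0]]])

```text
time_s: 14.2
tcp_pos: [0.5813, 0.1623, 0.0479]
eef_rot: [30.7, 89.6, -159.7]
contact_force: [-19.1, 9.5, 10.6]
gripper_width: 0.0399
```

```bash
python3 f.py;  python3 - <<'E'
from h import *
c=r.capture("wrist"); save("w5",cv2.resize(c["color"][170:300,210:410],(800,520),interpolation=cv2.INTER_CUBIC))
E
```

```text
t 14.2 axial -20.59 lat 5.82 Fz 10.63 TCP fixture x mm 30.62
t 14.2 tcp [0.5813 0.1623 0.0479] zdir 169.61 F [-19.1   9.5  10.6] w 0.0399 j [ 34.  25. -21.  -0. -44.  46.]
shift/0.15 [ 0.002 -0.003  0.271] turn [-0.001  0.008 -0.005] deg [-0.   0.4 -0.2]
```

View pics/w5.png

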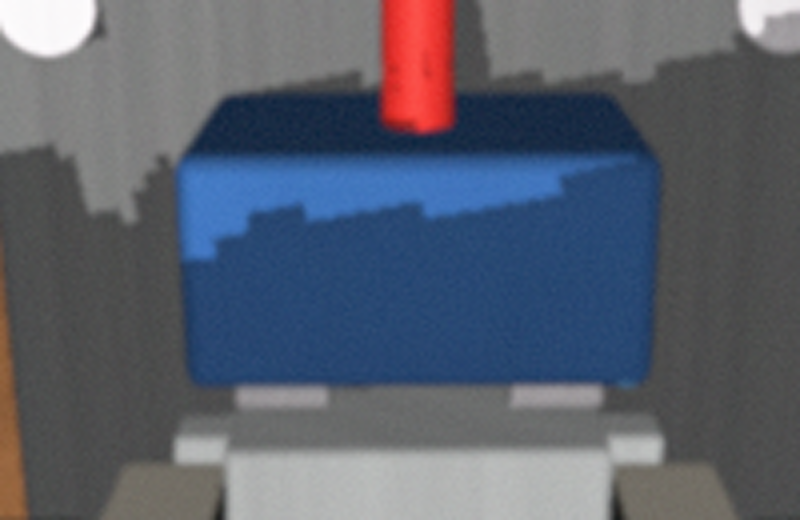

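The position has stopped at x = 30.6 mm while the force rose by 6 N, so the clevis is on the pads. I'll trim the pitch, lateral and bed load and hold the push.

Request:
send_rows(plan=[[[-0.004, -0.002, -0.023], [0, 0.006, 0]], [[-0.004, -0.004, -0.023], [0, 0.01, 0]], [[-0.004, -0.005, -0.022], [0, 0.014, 0]], [[-0.004, -0.005, -0.022], [0, 0.016, 0]], [[-0.004, -0.005, -0.022], [0, 0.016, 0]]])

```text
time_s: 14.75
tcp_pos: [0.5811, 0.1624, 0.0479]
eef_rot: [97.0, 89.7, -93.4]
contact_force: [-18.3, 6.4, 10.9]
gripper_width: 0.04
```

```bash
python3 f.py
```

```text
t 14.75 axial -19.11 lat 2.97 Fz 10.92 TCP fixture x mm 30.41
t 14.75 tcp [0.5811 0.1624 0.0479] zdir 169.6 F [-18.3   6.4  10.9] w 0.04 j [ 34.  25. -22.   0. -43.  45.]
shift/0.15 [-0.    -0.003  0.27 ] turn [-0.001 -0.001 -0.007] deg [-0.1 -0.  -0.3]
```

Request:
send_rows(plan=[[[-0.005, -0.005, -0.022], [0, 0.008, -0.004]], [[-0.006, -0.006, -0.022], [0, 0.008, -0.008]], [[-0.007, -0.007, -0.022], [0, 0.008, -0.01]], [[-0.008, -0.008, -0.022], [0, 0.008, -0.01]], [[-0.008, -0.008, -0.022], [0, 0.008, -0.01]]])

```text
time_s: 15.25
tcp_pos: [0.5812, 0.1624, 0.0478]
eef_rot: [156.1, 89.9, -34.3]
contact_force: [-13.6, 3.7, 5.4]
gripper_width: 0.0397
```

```bash
python3 f.py
```

```text
t 15.25 axial -14.0 lat 1.21 Fz 5.43 TCP fixture x mm 30.48
t 15.25 tcp [0.5812 0.1624 0.0478] zdir 169.56 F [-13.6   3.7   5.4] w 0.0397 j [ 34.  25. -22.   0. -43.  45.]
shift/0.15 [-0.    -0.003  0.27 ] turn [-0.002 -0.002 -0.001] deg [-0.1 -0.1 -0. ]
```

Request:
send_rows(plan=[[[-0.008, -0.008, -0.023], [0, 0.007, -0.009]], [[-0.009, -0.008, -0.025], [0, 0.007, -0.009]], [[-0.009, -0.008, -0.027], [0, 0.007, -0.009]], [[-0.009, -0.008, -0.028], [0, 0.007, -0.009]], [[-0.009, -0.008, -0.028], [0, 0.007, -0.009]]])

```text
time_s: 15.75
tcp_pos: [0.5812, 0.1622, 0.0478]
eef_rot: [-90.7, 89.8, 78.9]
contact_force: [-17.4, 5.5, 7.7]
gripper_width: 0.0397
```

```bash
python3 f.py
```

```text
t 15.75 axial -18.13 lat 2.31 Fz 7.73 TCP fixture x mm 30.55
t 15.75 tcp [0.5812 0.1622 0.0478] zdir 169.53 F [-17.4   5.5   7.7] w 0.0397 j [ 34.  25. -22.  -0. -43.  46.]
shift/0.15 [ 0.    -0.003  0.271] turn [-0.003 -0.     0.004] deg [-0.1 -0.   0.2]
```

Request:
send_rows(plan=[[[-0.01, -0.009, -0.028], [-0.003, 0.008, -0.005]], [[-0.01, -0.009, -0.029], [-0.003, 0.008, -0.005]], [[-0.01, -0.009, -0.029], [-0.003, 0.008, -0.005]], [[-0.01, -0.009, -0.029], [-0.003, 0.008, -0.005]], [[-0.01, -0.009, -0.029], [-0.003, 0.008, -0.005]]])

```text
time_s: 16.25
tcp_pos: [0.5813, 0.1622, 0.0479]
eef_rot: [-75.8, 89.8, 93.8]
contact_force: [-18.6, 5.8, 6.5]
gripper_width: 0.0397
```

```bash
python3 f.py
python3 - <<'E'
from h import *
print(r.get_state()["moment"])
c=r.capture("side"); save("s1",cv2.resize(c["color"][240:320,240:360],(800,533),interpolation=cv2.INTER_CUBIC))
c=r.capture("wrist"); W=pts(c); s,M,t=tool(); f=-M[:2,2]; g=-M[:2,1]
L=W[...,:2]-t[:2]; X=L@f*1000; Y=L@g*1000; Z=W[...,2]
m=(X>20)&(X<35)&(abs(Y)<30)&(Z>.035)&(Z<.053)
for y0 in range(-24,24,6):
    k=m&(Y>y0)&(Y<y0+6); print(y0,k.sum(),[ (round(float(np.median(X[k&(Z>z)&(Z<z+.003)])),1)) for z in (.044,.047,.05) if (k&(Z>z)&(Z<z+.003)).sum()>5])
m=(X>25)&(X<58)&(abs(Y)<30)&(Z>.048)&(Z<.053); q=np.stack([X[m],Y[m]],1); print("stop top",m.sum(),rect(q/1000))
k=(Z>.055)&(Z<.062)&(abs(Y)<22)&(X<30); print("clevis top z",np.median(Z[k]), np.polyfit(X[k]/1000,Z[k],1))
E
python3 f.py
```

```text
t 16.25 axial -19.34 lat 2.43 Fz 6.46 TCP fixture x mm 30.57
t 16.25 tcp [0.5813 0.1622 0.0479] zdir 169.62 F [-18.6   5.8   6.5] w 0.0397 j [ 34.  25. -22.  -0. -43.  46.]
shift/0.15 [ 0.    -0.004  0.271] turn [-0.001  0.001  0.005] deg [-0.   0.1  0.2]
[2.07483871e+00 6.55502912e+00 3.89051164e-03]
-24 215 [25.7, 30.8, 31.9]
-18 328 [25.9, 27.2, 31.4]
-12 327 [25.3, 27.1, 31.4]
-6 341 [25.2, 28.9, 31.5]
0 324 [25.3, 29.0, 31.4]
6 329 [25.3, 26.6, 31.6]
12 334 [26.4, 27.1, 31.5]
18 237 [25.3, 29.0, 31.9]
stop top 7383 (array([39.8,  0.3]), array([29.6, 50. ]), 0.0)
clevis top z 0.058493973649515196 [-0.00650686  0.05846988]
t 16.35 axial -19.09 lat 2.55 Fz 7.81 TCP fixture x mm 30.58
t 16.35 tcp [0.5813 0.1622 0.0479] zdir 169.62 F [-18.3   5.9   7.8] w 0.0395 j [ 34.  25. -22.  -0. -43.  46.]
shift/0.15 [ 0.    -0.004  0.271] turn [-0.001  0.001  0.005] deg [-0.   0.1  0.2]
```

View pics/s1.png

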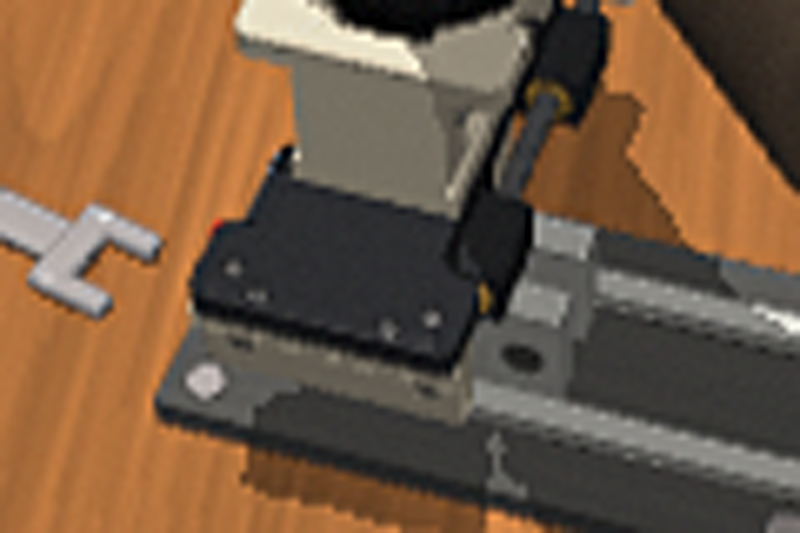

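Run:
```python
from h import *
print(r.close_job())
```

```text
the job is handed in; nothing more can be done
None
```

The aluminium clevis is seated on the stop pads of the largest fixture, with its solid end against the plunger. I handed the job in at about 16.4 s, still holding it there with a steady push.

I picked the clevis from its pink and brown look-alikes, gripped it across its width at 40 N and lowered it between the rails. I then slid it slowly in until it stopped moving and the force rose.

**Last checks**
- **Seating:** the wrist camera put the clevis end face at 25.3 mm and the front of the stop pads at 25.0 mm ahead of the tool. The stop was square to the tool within the measurement, which read 0.0°.
- **Tool angle:** the tool was within about 0.2° of vertical.
- **Push:** 19.1 N along the fixture, steady. The spring takes about 10 N of that and bed friction an estimated 1–3 N, leaving about 6–9 N on the pads. That split is an estimate, because pad force was not measured directly.

**What was not ideal**
- About 2.5 N of sideways force and 8 N of upward force from the bed remained after trimming.
- The depth points on the clevis top sloped by about 0.4°, which I put down to camera noise since the tool was near vertical.
- The plunger's end position was inferred from the seating and not seen, because the gripper hid its nose.

I touched no other parts on the way, as far as the forces showed. I did not photograph them again afterwards.

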